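# Shuttle a dish of feed pellets to the camera stop

### The job

Carry the open steel dish of feed pellets over level, without losing a pellet, and set it down gently in the black ring on the carriage of the camera stand while the carriage is locked at its loading stop. Then pull up the red index knob, slide the carriage to the right to the very next stop, the one under the camera, and let the pin drop fully into its slot there so that the carriage is locked, without forcing the carriage once the pin has caught. Leave the beaker, the timer, the marker and the white tub where they are.

Things in the scene. Friction and masses are not known exactly. Their poses are not given: they have to be found in the camera images.
- bed: Grey base plate of the camera stand, 285 (x) by 420 (y) mm, top at 12 mm, fixed. Origin on the bench, 135 mm behind its front edge, half-way along; x away from the robot, y to the left along the rail, z up. The rail lies at bed x = +35 mm; a camera with a ring light of 35 mm radius hangs over its middle part, 285 to 390 mm above the bench, on a column at the far edge.
- carriage (a joint): Carriage travel (m) to the right (bed -y): 0 at the loading stop. The next stop, under the camera, is clamped somewhere from 0.140 to 0.185; where exactly must be felt. A further, wrong stop lies 0.065 beyond it. Slots leave 1.5 mm play either way. With the pin out of the slots 1 to 3 N slide the carriage; with the pin in a slot it is blocked hard both ways; 45 N would be forcing it.
- index_pin (a joint): Height (m) of the spring-loaded index pin (steel tongue, red knob): 0 = fully down in a slot (locked), 0.0065 = riding on the slotted strip between stops, 0.012 = pulled up to its end. A spring pulls it down with 6 to 8 N: a released knob rides on the strip and drops in by itself when it comes over a slot slowly (below 60 mm/s).
- knob_mid (a point): Centre of the grip of the red pull knob on the carriage's front arm: upright cylinder 25 mm in diameter (29 mm at its lower flange), from 16 mm below to 12 mm above this point; the aluminium arm is 30 mm below it, nothing else within 60 mm beside it. It moves up and down with the pin and along the rail with the carriage.
- pocket (a point): Centre of the dish place on the carriage plate, on the surface the dish stands on (44 mm above the bench). A black ring 4 mm high, 72 mm inside and 82 mm outside diameter, keeps the dish there. It moves with the carriage and lies 140 mm farther from the robot (bed x) than the knob.
- dish_mid (a point): Centre of the open round steel dish, half-way up: 64 mm outside diameter, 40 mm high, straight walls 3 mm thick, 4 mm floor, about 0.12 kg, standing upright on the bench. Its z axis is the dish's axis.
- pellet_1: Brown feed pellet, loose in the dish: cylinder 12.5 mm in diameter, 22 mm long, about 10 g, lying along its x; origin on its underside at the middle as it lies.
- pellet_2: Second pellet, same as pellet_1.
- pellet_3: Third pellet, same as pellet_1.
- pellet_4: Fourth pellet, same as pellet_1, on top of the others at the start.
- beaker: Empty glass beaker, 74 mm in diameter, 80 mm high, bystander; origin at the centre of its underside.
- timer: White lab timer, 70 x 62 x 20 mm, bystander; origin at the centre of its underside.
- marker: Lying marker pen, 132 mm long, 15 mm high, bystander; origin at its middle on the bench.
- feed_tub: White lidded tub, 94 mm in diameter, 91 mm high, bystander; origin at the centre of its underside.

How it is judged:
By the outcome, as a careful person would: the job done as asked, in the order asked, and still so for the second after the job is handed in, with the robot touching nothing.
It also fails if it takes over 61 s, if anything falls off the work surface, if the arm or the gripper's body presses on something with over 40 N, if the wrist force passes 120 N, or if a joint passes its speed limit or range.

### The arm

A 6-joint arm with a two-finger parallel gripper is mounted at the origin on a cart in front of the work surface, level with it; the furniture and walls round the work are solid. World frame = base frame: x ahead of the robot, y to its left, z up, the work surface at z = 0. Lengths are in m, angles in rad, forces in N, time in s.
With the tool pointing down it reaches from about 0.25 to 0.775 m from the base axis. Payload 4 kg.
Tool frame: the origin (TCP) lies midway between the tips of the shut fingers; the grasp point (between the pads) lies 19 mm behind it; z points along the fingers, x is the direction in which the jaws open and shut, and the axes are right-handed (so a half turn about z gives the same grasp; the last joint's range is limited). The gripper opens to 94 mm and grips with 3 to 60 N. Pads are 16 mm wide; open, the fingers measure 119 mm over their backs; the gripper's body (75 mm by 177 mm) begins 78 mm behind the grasp point.
Start: joints at [1.05, 0.087, 1.371, -0, 1.684, -0.103], TCP at [0.223, 0.503, 0.206] pointing down, gripper open.
Joint ranges: [-3.1, 3.1], [-0.76, 2.03], [0.27, 2.55], [-1.08, 4.22], [0.17, 2.65], [-2.57, 2.57]. Speed limits (rad/s): [2.79, 2.79, 3.14, 3.14, 3.14, 3.14].

### API

Orientations are given as [roll, pitch, yaw] about the fixed x, y, z axes, in that order (R = Rz(yaw) Ry(pitch) Rx(roll)).
In Python, from bench import * gives the robot as it stands.
- The arm moves only by the tool send_rows, never from a script. Its argument "rows" is one flat list of numbers, 7 for each row, row after row: the shift along the world's x, y, z in mm, then the turn, a rotation vector about the world's x, y, z in degrees, then the opening, from 0 (shut) to 1 (fully open). A call has exactly 8 rows; each row shifts and turns the commanded pose from where the row before left it; what a row does not reach is not made up. A row lasts 1/8 s, in which the tool goes at most 62.5 mm and 10.7 degrees, less where a joint would pass 70% of its speed; a pose out of reach is approached as far as the arm can. A call is refused whole if a number of a shift passes 62.5 or a number of a turn 10.7, either way. A call with a gripper value outside its range is refused whole. The fingers move at their own pace and stop on an object; the grip force is fixed at half the most. Time passes only in rows, so rows that do not move let the fingers close, or fill a call up. It gives the time, the measured TCP pose, the force and the opening at its end, in the units of the state.
- get_obs(): the state, without advancing time (a new reading comes with each control period).
- snapshot(name): name is "scene" or "top" or "wrist"; returns a dict with "color" (480x640x3 uint8, red, green, blue), "intrinsics" (3x3 intrinsics, pixels), "rvec" (rotation vector, rad) and "tvec" (3), from world to camera coordinates, as OpenCV has them; the wrist camera has in their place "T_tool_cam" (4x4, takes a point from camera to tool coordinates, whose origin is the TCP and whose axes are the tool frame's). Camera axes: x right, y down, z forward; pixel columns grow to the right and rows downward; lengths in m; the calibration is good to about 2 mm. A picture is of the moment at which its call begins: read the wrist's pose just before it. There is no depth.
- close_job(): hands the job in, once; it reports no verdict.
The state is a dict: "time": time; "joint_positions": joint angles; "qvel": joint speeds; "joint_torque": joint torques, N m; "tool_pos": TCP position; "ee_rot": TCP orientation; "wrist_force": force on the tool from outside, world axes, zero at the start; "wrist_torque": the same for the moment, N m; "width": finger opening in m.
Only numpy, scipy, OpenCV 4.12 (cv2) and the standard library are available. Lean on these libraries where they do the work, as an engineer would, in place of code of your own. Each camera call takes 0.05 s, during which the arm holds its last target.

## Working session

There is one attempt and no reset: what is moved stays moved. The work goes in short steps, Python scripts to look and compute and a tool call to move; the robot and the scene stay as the last step left them, time stands still between calls to the robot, and variables do not carry over. Pictures are saved under pics/ and viewed, and the job is handed in when it is done.

Besides the shell and the picture viewer there is one more tool, called after "Emit:" as name(argument=value, ...), one argument or row to a line, values as JSON. send_rows: Moves the arm, as the interface text tells. Its arguments: {"type":"object","properties":{"rows":{"type":"array","items":{"type":"number"}}},"required":["rows"]}

```bash
mkdir -p pics; ls; python3 - <<'E'
from bench import *
import cv2,pickle
o=get_obs();print(o)
for n in ["scene","top","wrist"]:
    s=snapshot(n);cv2.imwrite(f"pics/{n}0.png",s["color"][:,:,::-1]);pickle.dump((o,s),open(f"{n}0.pkl","wb"))
    print({k:v for k,v in s.items() if k!="color"})
E
```

```text
pics
{'time': 0.0, 'joint_positions': array([ 1.04986821e+00,  8.79093567e-02,  1.37226527e+00, -6.83040306e-06,
        1.68360024e+00, -1.03098100e-01]), 'qvel': array([-1.78428818e-03, -1.74203540e-05, -1.89264904e-03,  4.41311873e-04,
       -1.12759116e-03,  9.23133410e-05]), 'joint_torque': array([-1.98735775e-03, -3.40192258e+01, -3.02418458e+01,  7.15832482e-02,
        3.34541977e-02, -1.78117584e-04]), 'tool_pos': array([0.22290327, 0.50219374, 0.20432355]), 'ee_rot': array([-3.14137482e+00,  2.17132420e-03,  1.15296578e+00]), 'wrist_force': array([-0.3829328 ,  0.17152734, -0.85143809]), 'wrist_torque': array([ 0.02900279,  0.03304469, -0.03287347]), 'width': 0.0938390166763094}
{'intrinsics': array([[619.10847873,   0.        , 308.26367747],
       [  0.        , 619.10847873, 235.26488821],
       [  0.        ,   0.        ,   1.        ]]), 'rvec': array([ 2.17820699, -0.62546848,  0.29482864]), 'tvec': array([-0.48846559,  0.29803589,  1.28759925])}
{'intrinsics': array([[568.65201123,   0.        , 330.68875826],
       [  0.        , 568.65201123, 237.98321467],
       [  0.        ,   0.        ,   1.        ]]), 'rvec': array([ 2.1507029 , -2.16504295,  0.15400842]), 'tvec': array([0.0196574 , 0.58966918, 1.57834506])}
{'intrinsics': array([[424.41766351,   0.        , 320.55078799],
       [  0.        , 424.41766351, 239.34972509],
       [  0.        ,   0.        ,   1.        ]]), 'T_tool_cam': array([[ 9.99999856e-01,  5.35831445e-04,  2.67051734e-05,
         6.78635584e-04],
       [-5.22909181e-04,  9.62333926e-01,  2.71869714e-01,
        -7.95186099e-02],
       [ 1.19977047e-04, -2.71869689e-01,  9.62334068e-01,
        -1.79245936e-01],
       [ 0.00000000e+00,  0.00000000e+00,  0.00000000e+00,
         1.00000000e+00]])}
```

View pics/scene0.png

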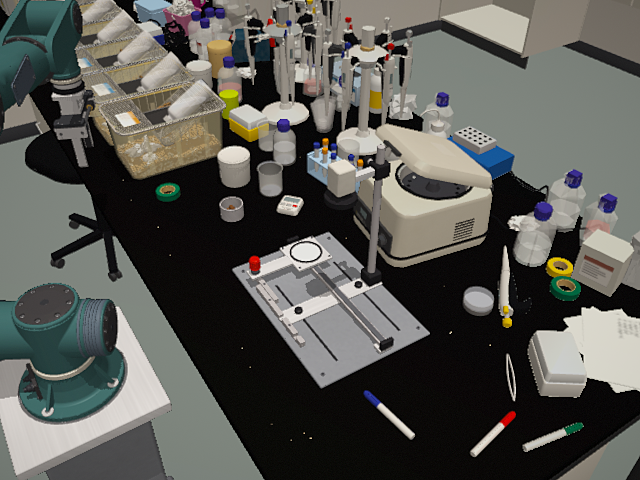

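View pics/top0.png

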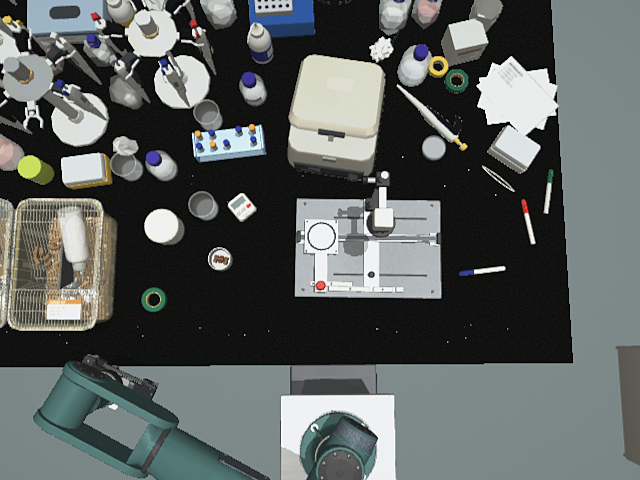

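View pics/wrist0.png

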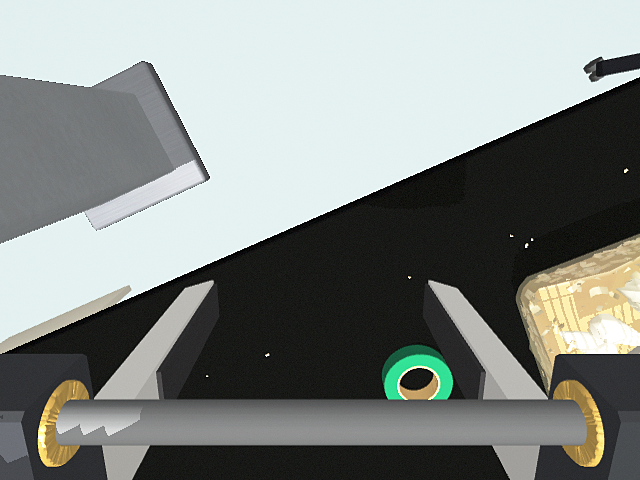

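The scene view shows the dish (231,208), beaker (270,178), timer (290,204), tub (234,166), ring (306,253) and knob (254,265). In the top view the dish is at about (219,259), the ring (321,236) and the knob (320,286). The marker is probably the blue one at (482,271). I'll zoom in for precise pixels.

```bash
python3 - <<'E'
import cv2,numpy as np
t=cv2.imread("pics/top0.png");s=cv2.imread("pics/scene0.png")
a=cv2.resize(t[220:300,190:270],(400,400),interpolation=cv2.INTER_CUBIC);b=cv2.resize(t[215:295,285:365],(400,400),interpolation=cv2.INTER_CUBIC)
c=np.hstack([a,b]);cv2.imwrite("pics/z1.png",c)
a=cv2.resize(s[170:250,195:275],(400,400),interpolation=cv2.INTER_CUBIC);b=cv2.resize(s[220:300,240:320],(400,400),interpolation=cv2.INTER_CUBIC)
cv2.imwrite("pics/z2.png",np.hstack([a,b]))
E
```

```text
(no output)
```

View pics/z1.png

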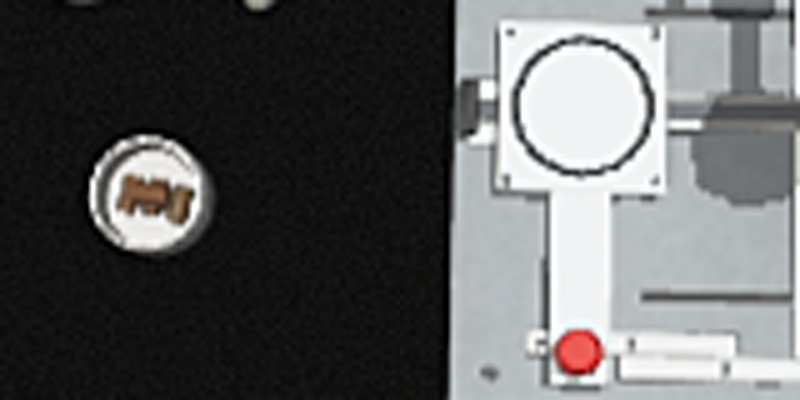

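View pics/z2.png

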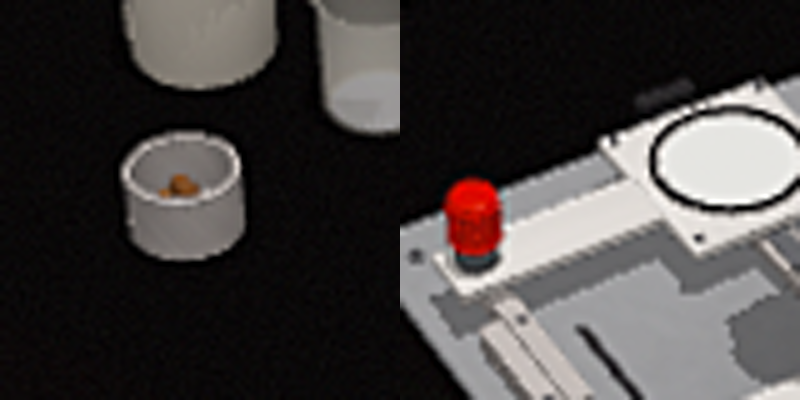

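```bash
cat > h.py <<'E'
import cv2,numpy as np,pickle
from scipy.spatial.transform import Rotation as Ro
from scipy.optimize import least_squares
def cam(s,o=None):
    K=s["intrinsics"]
    if "rvec" in s:
        R=cv2.Rodrigues(s["rvec"])[0];c=-R.T@s["tvec"];return K,R.T,c
    T=s["T_tool_cam"];Rt=Ro.from_euler('xyz',o["ee_rot"]).as_matrix()
    return K,Rt@T[:3,:3],Rt@T[:3,3]+o["tool_pos"]
def ray(c,uv):
    K,R,p=c;d=R@np.linalg.solve(K,[*uv,1]);return p,d/np.linalg.norm(d)
def atz(c,uv,z):
    p,d=ray(c,uv);return p+d*(z-p[2])/d[2]
def tri(*cu):
    A=np.zeros((3,3));b=np.zeros(3);rs=[ray(*x) for x in cu]
    for p,d in rs:
        M=np.eye(3)-np.outer(d,d);A+=M;b+=M@p
    x=np.linalg.solve(A,b);return x,[np.linalg.norm((np.eye(3)-np.outer(d,d))@(x-p)) for p,d in rs]
def proj(c,X):
    K,R,p=c;q=K@(R.T@(np.asarray(X)-p));return q[:2]/q[2]
E
python3 - <<'E'
from h import *
T=cam(pickle.load(open("top0.pkl","rb"))[1]);S=cam(pickle.load(open("scene0.pkl","rb"))[1])
z=lambda x0,y0,u,v:(x0+(u+.5)/5-.5,y0+(v+.5)/5-.5)
np.set_printoptions(precision=4,suppress=True)
print("campos",T[2],S[2])
d1,d2=z(190,220,149,195),z(195,170,181.5,168)
print("dish",atz(T,d1,.04),atz(S,d2,.04))
r1,r2=z(285,215,584-400,106),z(240,220,729-400,158)
print("ring",atz(T,r1,.048),atz(S,r2,.048),tri((T,r1),(S,r2)))
k1,k2=z(285,215,579-400,352),z(240,220,472.5-400,190)
print("knobtop",tri((T,k1),(S,k2)),[atz(T,k1,h) for h in(.08,.09)],[atz(S,k2,h) for h in(.08,.09)])
for n,uv in dict(bedFL=(295,297),bedFR=(441,298),bedBL=(296,199),bedBR=(440,200)).items(): print(n,atz(T,uv,.012))
for n,uv,h in (("beaker",(204,206),.08),("tub",(163,226),.091),("timer",(242,207),.02),("m1",(460,273),.01),("m2",(505,268),.01)): print(n,atz(T,uv,h))
for x,y in ((.6,.1),): pass
E
```

```text
campos [0.3768 0.0333 1.642 ] [-0.0142 -0.952   1.0387]
dish [0.5328 0.3304 0.04  ] [0.5329 0.3329 0.04  ]
ring [0.595  0.0421 0.048 ] [0.5942 0.0426 0.048 ] (array([0.5945, 0.0423, 0.0482]), [np.float64(0.0004886232410629799), np.float64(0.0004886232410629345)])
knobtop (array([0.4544, 0.0451, 0.0898]), [np.float64(0.00042263927328294656), np.float64(0.0004226392732829699)]) [array([0.4545, 0.0453, 0.08  ]), array([0.454 , 0.0453, 0.09  ])] [array([0.4596, 0.0552, 0.08  ]), array([0.4547, 0.0447, 0.09  ])]
bedFL [0.4243 0.1184 0.012 ]
bedFR [ 0.4185 -0.2985  0.012 ]
bedBL [0.7087 0.1158 0.012 ]
bedBR [ 0.7035 -0.3049  0.012 ]
beaker [0.6763 0.3685 0.08  ]
tub [0.6189 0.4774 0.091 ]
timer [0.6843 0.2715 0.02  ]
m1 [ 0.4897 -0.356   0.01  ]
m2 [ 0.5033 -0.4867  0.01  ]
```

```bash
python3 - <<'E'
from h import *
np.set_printoptions(precision=4,suppress=True)
T=cam(pickle.load(open("top0.pkl","rb"))[1]);S=cam(pickle.load(open("scene0.pkl","rb"))[1])
print(tri((T,(383,213)),(S,(343,164))))
for h in(.3,.35,.39):print(atz(T,(383,218),h),atz(S,(342,178),h))
y=-.014;o=np.array([.5945,.0423]);bx=np.array([np.cos(y),np.sin(y)]);by=np.array([-np.sin(y),np.cos(y)])
# where would camera hang: project world pts
for X in((.59,-.1,.285),(.59,-.1,.39),(.59,-.065,.29),(.59,-.12,.285)):print(X,proj(T,X),proj(S,X))
s=cv2.imread("pics/scene0.png")[130:290,300:420];cv2.imwrite("pics/z3.png",cv2.resize(s,None,fx=4,fy=4,interpolation=cv2.INTER_CUBIC)[:600])
E
```

```text
(array([ 0.5996, -0.0984,  0.3753]), [np.float64(0.002005600992960899), np.float64(0.0020056009929610105)])
[ 0.6026 -0.107   0.3   ] [ 0.6335 -0.0459  0.3   ]
[ 0.5942 -0.1018  0.35  ] [ 0.5897 -0.1073  0.35  ]
[ 0.5875 -0.0976  0.39  ] [ 0.5546 -0.1563  0.39  ]
(0.59, -0.1, 0.285) [379.5771 224.1999] [339.174  202.5164]
(0.59, -0.1, 0.39) [384.0501 216.8793] [340.6745 159.2229]
(0.59, -0.065, 0.29) [365.2542 223.9588] [329.9018 192.3478]
(0.59, -0.12, 0.285) [387.8411 224.153 ] [344.6501 207.3498]
```

View pics/z3.png

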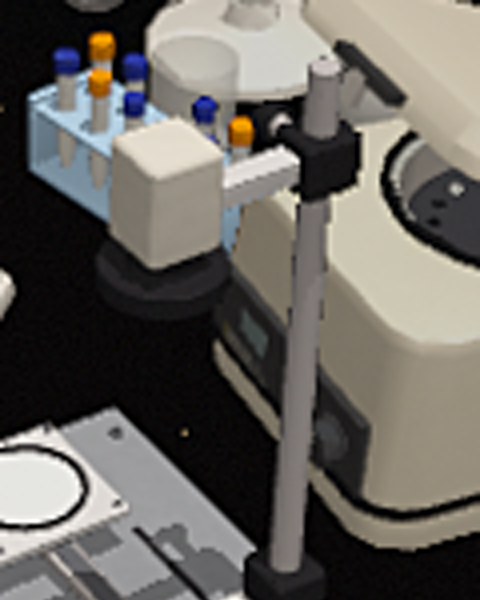

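Emit:
send_rows(
  rows=[25,-13,-5,0,0,-8,1,45,-25,-9,0,0,-8.3,1,45,-25,-9,0,0,-8.3,1,45,-25,-9,0,0,-8.3,1,45,-25,-9,0,0,-8.3,1,45,-25,-9,0,0,-8.3,1,40,-22,-9,0,0,-8.3,1,20,-12,-6,0,0,-8.3,1],
)

```text
time: 1.15
tool_pos: [0.5347, 0.3288, 0.139]
ee_rot: [3.14, 0.001, -0.008]
wrist_force: [0.3, -0.3, -0.2]
width: 0.094
```

```bash
cat > w.py <<'E'
from bench import *
from h import *
import sys
def shot(n,name="wrist"):
    o=get_obs();s=snapshot(name);cv2.imwrite(f"pics/{n}.png",s["color"][:,:,::-1]);pickle.dump((o,s),open(f"{n}.pkl","wb"))
    np.set_printoptions(precision=4,suppress=True);print(o["time"],o["tool_pos"],o["ee_rot"],o["wrist_force"],o["width"]);return o,s
E
python3 -c "
from w import *
shot('w1')"
```

```text
1.15 [0.5347 0.3288 0.139 ] [ 3.1404  0.0014 -0.0079] [ 0.3475 -0.3268 -0.2271] 0.09400161174531763
```

View pics/w1.png

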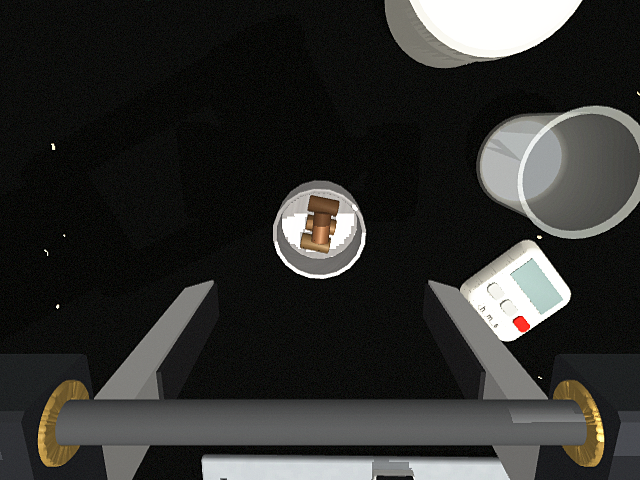

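```bash
python3 - <<'E'
from h import *
o,s=pickle.load(open("w1.pkl","rb"));c=cam(s,o)
im=cv2.imread("pics/w1.png")[160:300,250:390];cv2.imwrite("pics/z4.png",cv2.resize(im,(560,560),interpolation=cv2.INTER_CUBIC))
for uv in((320,231),(320,232),(320,233)):print(atz(c,uv,.04))
C=atz(c,(320,232),.04);print([proj(c,C+.032*np.array([np.cos(a),np.sin(a),0])).round(1) for a in np.arange(4)*np.pi/2])
E
```

```text
[0.53429916 0.33589955 0.04      ]
[0.53429377 0.3351988  0.04      ]
[0.53428838 0.33449711 0.04      ]
[array([367.2, 231.7]), array([319.6, 184.9]), array([272.8, 232.3]), array([320.4, 276.3])]
```

View pics/z4.png

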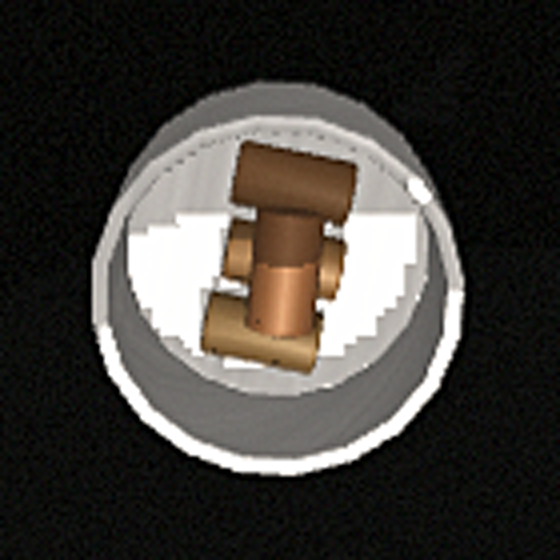

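Emit:
send_rows(
  rows=[0,4,-20,0,0,0.4,1,0,0,-25,0,0,0,1,0,0,-25,0,0,0,1,0,0,-22,0,0,0,1,0,0,-18,0,0,0,1,0,0,-12,0,0,0,1,0,0,-6,0,0,0,0.85,0,0,0,0,0,0,0.72],
)

```text
time: 2.2
tool_pos: [0.5332, 0.3348, 0.0125]
ee_rot: [-3.142, -0.0, 0.007]
wrist_force: [-0.1, -0.5, -0.4]
width: 0.0772
```

Emit:
send_rows(
  rows=[0,0,0,0,0,0,0.68,0,0,0,0,0,0,0.5,0,0,0,0,0,0,0.5,0,0,0,0,0,0,0.5,0,0,0,0,0,0,0.5,0,0,3,0,0,0,0.5,0,0,6,0,0,0,0.5,0,0,8,0,0,0,0.5],
)

```text
time: 3.2
tool_pos: [0.5326, 0.3344, 0.029]
ee_rot: [3.141, 0.002, 0.006]
wrist_force: [0.4, -0.9, -1.6]
width: 0.0645
```

```bash
python3 -c "
from w import *
shot('w2')"
```

```text
3.2 [0.5326 0.3344 0.029 ] [3.1407 0.0016 0.0063] [ 0.3823 -0.8555 -1.6215] 0.06447964484739267
```

View pics/w2.png

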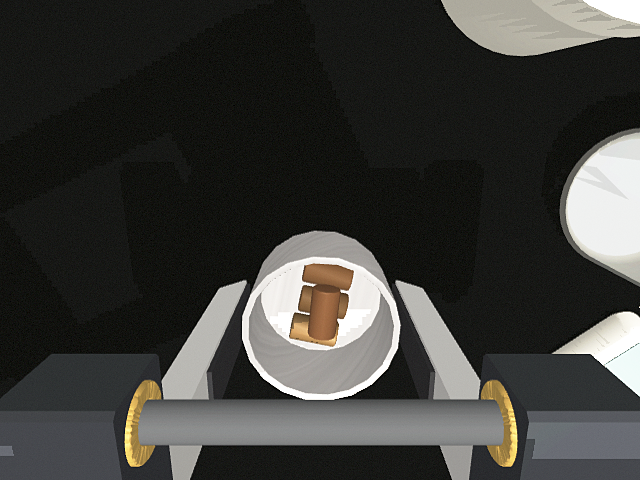

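```bash
python3 - <<'E'
from h import *
o,s=pickle.load(open("w2.pkl","rb"));c=cam(s,o);p=o["tool_pos"]
print(atz(c,(321.5,400),p[2]+.0275)+[0,.032,0]-p, atz(c,(243,325),p[2]+.0275)-p, atz(c,(400,325),p[2]+.0275)-p,atz(c,(321,257),p[2]+.0275)-[0,.032,0]-p)
E
```

```text
[ 0.0007459  -0.00036092  0.0275    ] [-0.03045482  0.0018117   0.0275    ] [0.03140796 0.00229655 0.0275    ] [ 8.95459570e-05 -1.76274576e-03  2.75000000e-02]
```

Emit:
send_rows(
  rows=[0,0,12,0,0,0,0.5,2,-6,16,0,0,0,0.5,3,-14,18,0,0,0,0.5,5,-22,17,0,0,0,0.5,6,-28,12,0,0,0,0.5,6,-32,7,0,0,0,0.5,7,-34,3,0,0,0,0.5,7,-34,0,0,0,0,0.5],
)

```text
time: 4.25
tool_pos: [0.5699, 0.162, 0.1163]
ee_rot: [3.141, -0.002, 0.005]
wrist_force: [0.9, -0.2, -0.7]
width: 0.064
```

Emit:
send_rows(
  rows=[6,-32,0,0,0,0,0.5,5,-28,0,0,0,0,0.5,5,-22,0,0,0,0,0.5,4,-16,-3,0,0,0,0.5,3,-11,-6,0,0,0,0.5,1.5,-7,-6,0,0,0,0.5,1,-4,-5,0,0,0,0.5,0,-1,-3,0,0,0,0.5],
)

```text
time: 5.25
tool_pos: [0.5944, 0.044, 0.0908]
ee_rot: [-3.141, 0.001, 0.007]
wrist_force: [0.6, -0.1, -1.9]
width: 0.0642
```

```bash
python3 -c "
from w import *
shot('w3');shot('s3','scene')
s=cv2.imread('pics/s3.png')[190:310,220:380];cv2.imwrite('pics/z5.png',cv2.resize(s,None,fx=5,fy=5,interpolation=cv2.INTER_CUBIC))"
```

```text
5.25 [0.5944 0.044  0.0908] [-3.1414  0.001   0.0068] [ 0.5752 -0.1443 -1.8837] 0.06424107736232094
5.3 [0.5942 0.044  0.0905] [-3.1415  0.0014  0.0069] [-0.6953 -0.7033 -1.6914] 0.06457511181729061
```

View pics/w3.png

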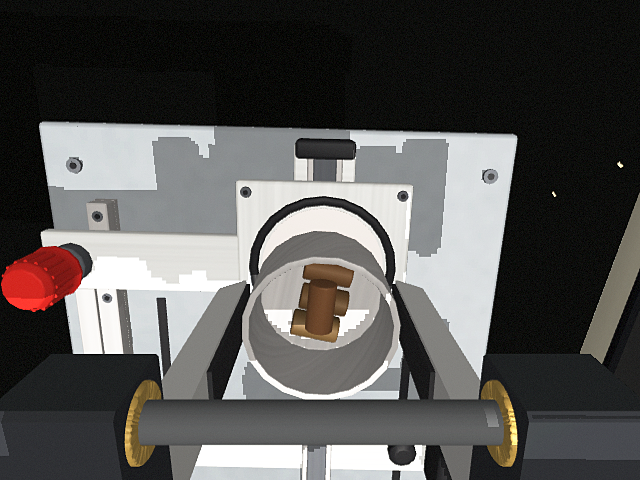

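View pics/z5.png

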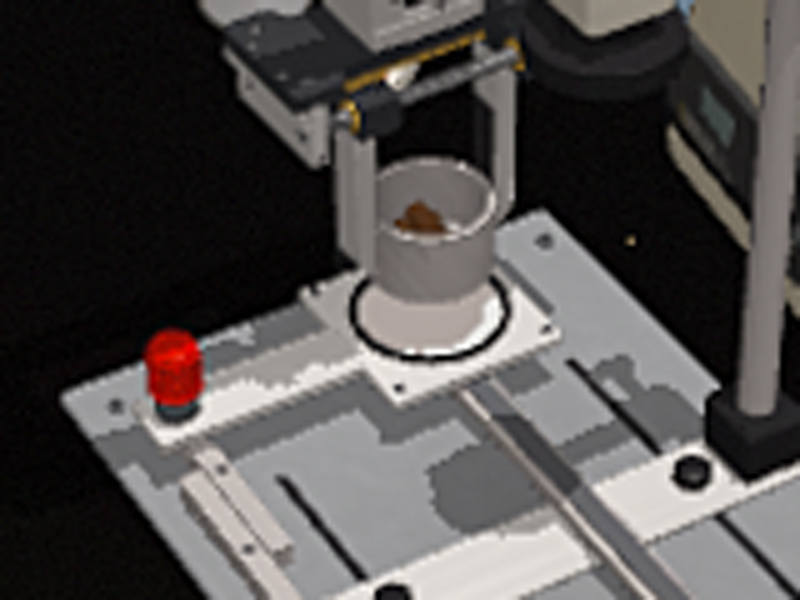

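```bash
python3 - <<'E'
from h import *
o,s=pickle.load(open("w3.pkl","rb"));c=cam(s,o);p=o["tool_pos"]
cv2.imwrite("pics/z6.png",cv2.resize(cv2.imread("pics/w3.png")[180:320,230:420],None,fx=4,fy=4,interpolation=cv2.INTER_CUBIC))
for C in((.5945,.0423),(.5945,.0443)):
  print(C,[proj(c,(C[0]+.041*np.cos(a),C[1]+.041*np.sin(a),.048)).round(1) for a in np.radians([0,45,90,135,180])])
print(atz(c,(322,197),.048)-[0,.041,0],atz(c,(322,200),.048)-[0,.041,0])
E
```

```text
(0.5945, 0.0423) [array([394.5, 272.6]), array([375.1, 221.7]), array([321.3, 199.2]), array([267.1, 220.9]), array([246.9, 271.6])]
(0.5945, 0.0443) [array([394.7, 269.2]), array([375.2, 218.1]), array([321.3, 195.5]), array([267. , 217.3]), array([246.8, 268.2])]
[0.59487043 0.04348284 0.048     ] [0.59488364 0.04187679 0.048     ]
```

View pics/z6.png

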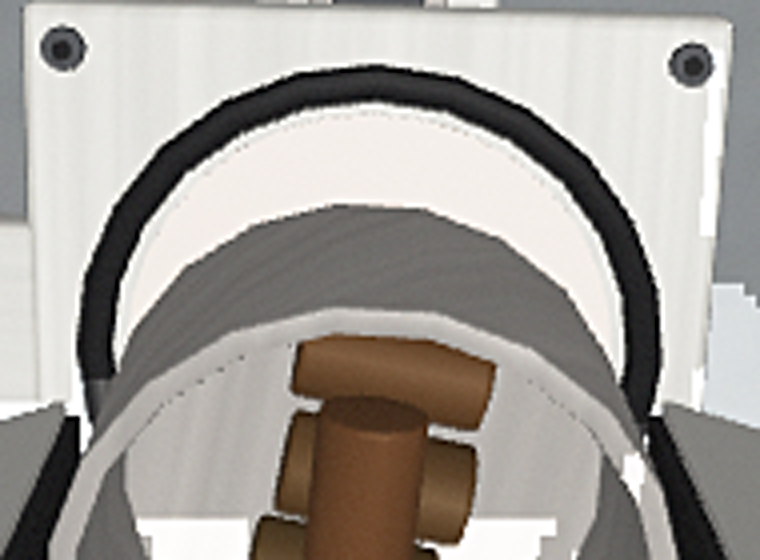

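Emit:
send_rows(
  rows=[0.5,0.5,-3,0,0,0,0.5,0,0,-5,0,0,0,0.5,0,0,-6,0,0,0,0.5,0,0,-6,0,0,0,0.5,0,0,-4,0,0,0,0.5,0,0,-3,0,0,0,0.5,0,0,-2,0,0,0,0.5,0,0,-1.5,0,0,0,0.5],
)

```text
time: 6.35
tool_pos: [0.5953, 0.0442, 0.061]
ee_rot: [3.142, -0.0, 0.006]
wrist_force: [0.6, -0.4, -1.4]
width: 0.0639
```

Emit:
send_rows(
  rows=[0,0,-0.5,0,0,0,0.5,0,0,-0.5,0,0,0,0.5,0,0,-0.5,0,0,0,0.5,0,0,-0.5,0,0,0,0.5,0,0,-0.5,0,0,0,0.5,0,0,-0.4,0,0,0,0.5,0,0,-0.3,0,0,0,0.5,0,0,0,0,0,0,0.5],
)

```text
time: 7.35
tool_pos: [0.5951, 0.0442, 0.0578]
ee_rot: [3.142, 0.0, 0.006]
wrist_force: [-0.7, 0.2, -1.3]
width: 0.0643
```

Emit:
send_rows(
  rows=[0,0,-0.4,0,0,0,0.5,0,0,-0.3,0,0,0,0.5,0,0,-0.2,0,0,0,0.5,0,0,-0.2,0,0,0,0.5,0,0,0,0,0,0,0.5,0,0,0,0,0,0,0.5,0,0,0,0,0,0,0.5,0,0,0,0,0,0,0.5],
)

```text
time: 8.35
tool_pos: [0.5952, 0.0442, 0.0575]
ee_rot: [3.142, -0.001, 0.006]
wrist_force: [-2.5, -0.6, 6.1]
width: 0.0641
```

```bash
python3 -c "
from w import *
shot('w4');shot('s4','scene')
s=cv2.imread('pics/s4.png')[190:310,220:380];cv2.imwrite('pics/z7.png',cv2.resize(s,None,fx=5,fy=5,interpolation=cv2.INTER_CUBIC))"
```

```text
8.35 [0.5952 0.0442 0.0575] [ 3.1415 -0.0005  0.0063] [-2.4914 -0.5899  6.1427] 0.06408249137881408
8.4 [0.5953 0.0442 0.0575] [ 3.1415 -0.0006  0.0063] [-2.8448 -0.2948  4.9434] 0.06404269073217879
```

View pics/w4.png

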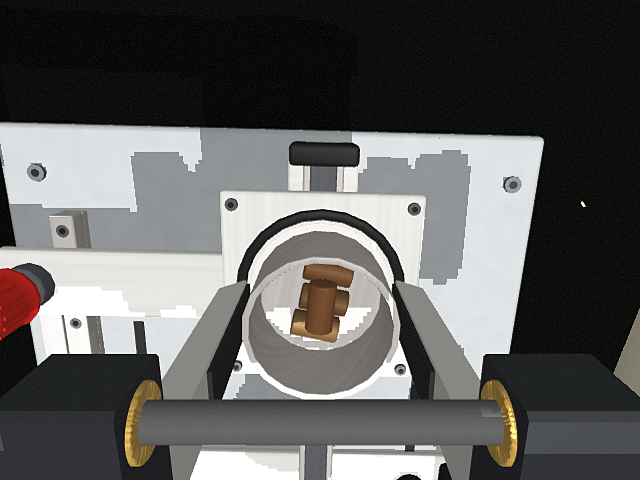

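View pics/z7.png

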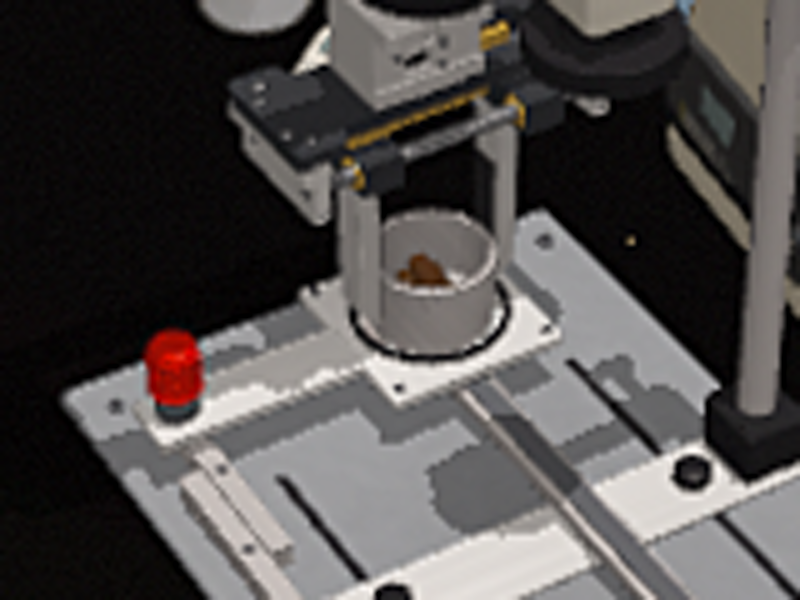

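Emit:
send_rows(
  rows=[0,0,0,0,0,0,0.69,0,0,0,0,0,0,0.71,0,0,0,0,0,0,0.75,0,0,0,0,0,0,0.8,0,0,2,0,0,0,0.85,0,0,8,0,0,0,0.85,0,0,15,0,0,0,0.85,0,0,20,0,0,0,0.85],
)

```text
time: 9.45
tool_pos: [0.5952, 0.0442, 0.1029]
ee_rot: [3.142, -0.0, 0.006]
wrist_force: [-0.5, 0.0, -1.0]
width: 0.0802
```

```bash
python3 -c "
from w import *
shot('w5');shot('s5','scene')
s=cv2.imread('pics/s5.png')[190:310,220:380];cv2.imwrite('pics/z8.png',cv2.resize(s,None,fx=5,fy=5,interpolation=cv2.INTER_CUBIC))"
```

```text
9.45 [0.5952 0.0442 0.1029] [ 3.1416 -0.0003  0.0062] [-0.4578  0.0005 -0.9652] 0.0802169290078868
9.5 [0.5973 0.0442 0.1069] [ 3.1414 -0.007   0.0064] [0.3902 0.6616 2.5697] 0.07969967515045037
```

View pics/w5.png

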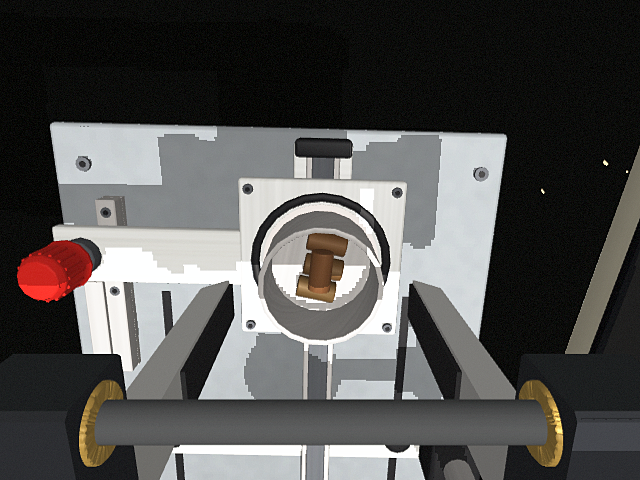

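View pics/z8.png

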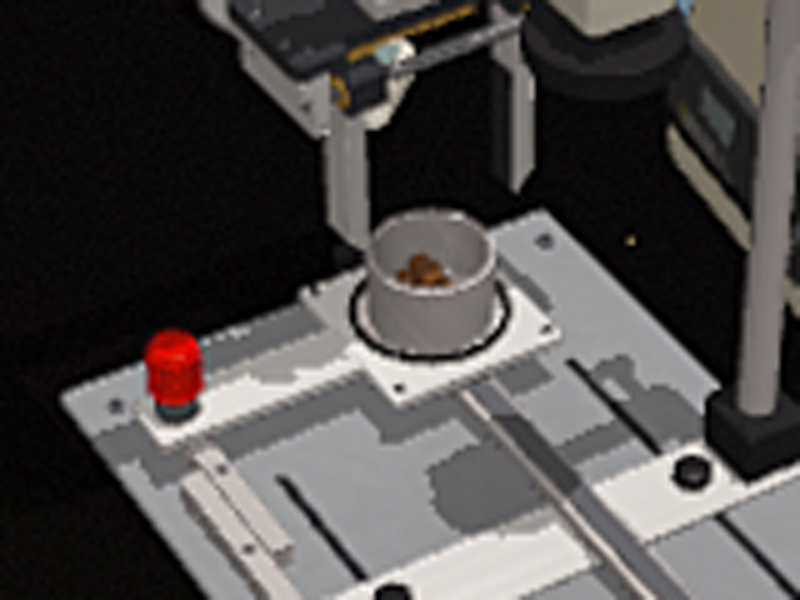

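Emit:
send_rows(
  rows=[-5,0,15,0,0,10.6,0.85,-15,0,15,0,0,10.6,0.85,-25,0,12,0,0,10.6,0.7,-30,0,6,0,0,10.6,0.6,-28,0,0,0,0,10.6,0.6,-20,0,0,0,0,10.6,0.6,-12,0,0,0,0,10.6,0.6,-6,1,0,0,0,10.6,0.6],
)

```text
time: 10.55
tool_pos: [0.4535, 0.0452, 0.1499]
ee_rot: [3.141, -0.0, 1.492]
wrist_force: [1.9, 0.9, -0.1]
width: 0.0567
```

```bash
python3 -c "
from w import *
shot('w6')"
```

```text
10.55 [0.4535 0.0452 0.1499] [ 3.1411 -0.0001  1.4924] [ 1.925   0.9077 -0.0629] 0.05668939699582961
```

View pics/w6.png

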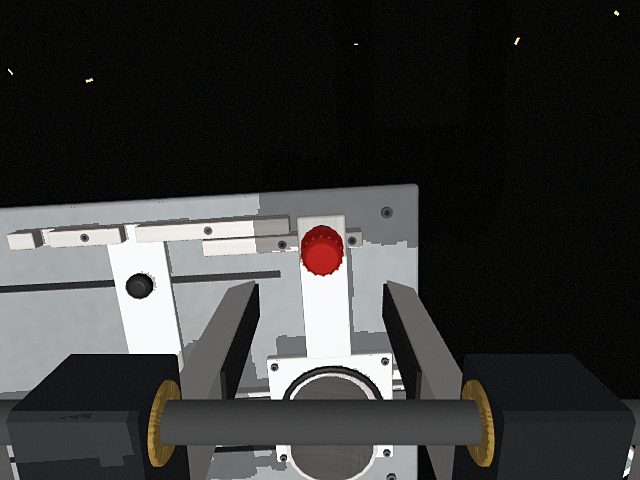

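```bash
python3 - <<'E'
from h import *
np.set_printoptions(precision=4,suppress=True)
o,s=pickle.load(open("w6.pkl","rb"));c=cam(s,o)
print("knob",[atz(c,(322,248),h) for h in(.086,.09)])
for h in(.025,.035,.045):
  a=[atz(c,uv,h) for uv in((131,232),(44,238),(296,225),(349,240),(322,235))];print(h,[x[:2] for x in a],np.linalg.norm(a[0]-a[1]))
cv2.imwrite("pics/z9.png",cv2.resize(cv2.imread("pics/w6.png")[190:310,0:400],None,fx=2,fy=2,interpolation=cv2.INTER_CUBIC))
E
```

```text
knob [array([0.4484, 0.0472, 0.086 ]), array([0.4472, 0.0473, 0.09  ])]
0.025 [array([ 0.4436, -0.0941]), array([ 0.4432, -0.1596]), array([0.4478, 0.0283]), array([0.4624, 0.0665]), array([0.457 , 0.0468])] 0.06543954166089419
0.035 [array([ 0.4414, -0.0893]), array([ 0.4409, -0.1526]), array([0.4454, 0.029 ]), array([0.4595, 0.0661]), array([0.4542, 0.047 ])] 0.06328743920387614
0.045 [array([ 0.4391, -0.0845]), array([ 0.4386, -0.1456]), array([0.443 , 0.0298]), array([0.4566, 0.0656]), array([0.4515, 0.0471])] 0.06113533674685816
```

View pics/z9.png

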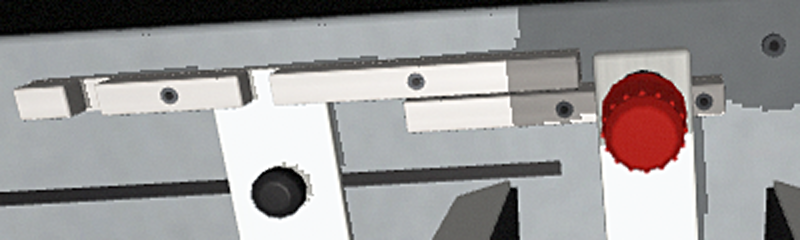

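Emit:
send_rows(
  rows=[0,0.5,-15,0,0,3.5,0.5,0,0,-18,0,0,0,0.5,0,0,-18,0,0,0,0.5,0,0,-16,0,0,0,0.5,0,0,-12,0,0,0,0.5,0,0,-7,0,0,0,0.5,0,0,-4,0,0,0,0.5,0,0,0,0,0,0,0.5],
)

```text
time: 11.6
tool_pos: [0.4543, 0.0457, 0.0598]
ee_rot: [3.141, -0.0, 1.547]
wrist_force: [0.1, 0.7, 0.3]
width: 0.047
```

```bash
python3 -c "
from w import *
shot('w7');shot('s7','scene')
a=cv2.imread('pics/s7.png')[190:310,220:380];a=cv2.resize(a,(533,400),interpolation=cv2.INTER_CUBIC);b=cv2.resize(cv2.imread('pics/w7.png')[160:400,240:400],(267,400));cv2.imwrite('pics/z10.png',cv2.hconcat([a,b]))"
```

```text
11.6 [0.4543 0.0457 0.0598] [ 3.1414 -0.0001  1.5473] [0.0923 0.6725 0.3096] 0.04702180163739594
11.65 [0.4545 0.0457 0.0601] [ 3.1408 -0.0001  1.5473] [-0.5213 -0.156   0.6733] 0.04701491945226258
```

View pics/z10.png

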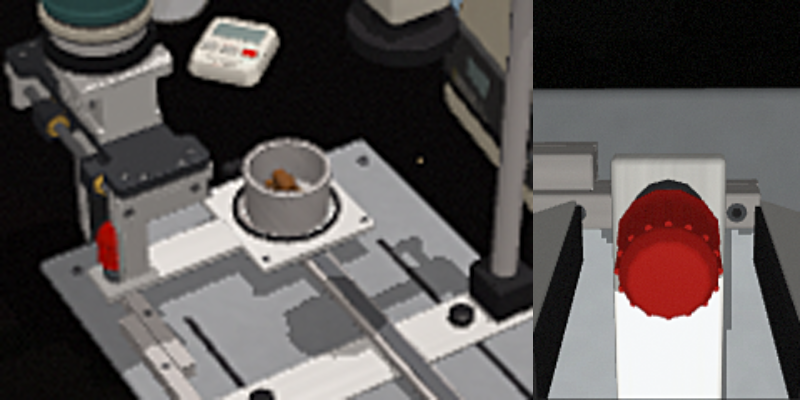

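Emit:
send_rows(
  rows=[0,0,0,0,0,0,0.35,0,0,0,0,0,0,0.2,0,0,0,0,0,0,0.1,0,0,0,0,0,0,0.1,0,0,0,0,0,0,0.1,0,0,0,0,0,0,0.1,0,0,0,0,0,0,0.1,0,0,0,0,0,0,0.1],
)

```text
time: 12.7
tool_pos: [0.4544, 0.0458, 0.06]
ee_rot: [3.141, -0.0, 1.547]
wrist_force: [0.1, 0.7, 1.2]
width: 0.0255
```

Emit:
send_rows(
  rows=[0,0,2,0,0,0,0.1,0,0,3,0,0,0,0.1,0,0,2.5,0,0,0,0.1,0,0,1.5,0,0,0,0.1,0,0,1,0,0,0,0.1,0,0,0.5,0,0,0,0.1,0,0,0,0,0,0,0.1,0,0,0,0,0,0,0.1],
)

```text
time: 13.7
tool_pos: [0.4542, 0.0457, 0.0702]
ee_rot: [3.142, -0.0, 1.547]
wrist_force: [5.6, 0.4, -7.3]
width: 0.0262
```

```bash
python3 -c "
from w import *
shot('w8');shot('s8','scene')
a=cv2.imread('pics/s8.png')[190:310,220:380];a=cv2.resize(a,(533,400),interpolation=cv2.INTER_CUBIC);b=cv2.resize(cv2.imread('pics/w8.png')[160:400,240:400],(267,400));cv2.imwrite('pics/z11.png',cv2.hconcat([a,b]))"
```

```text
13.7 [0.4542 0.0457 0.0702] [ 3.1415 -0.0001  1.5474] [ 5.5979  0.4498 -7.3398] 0.026186674708197875
13.75 [0.4542 0.0457 0.0702] [-3.1416 -0.0001  1.5475] [ 4.8388  0.7872 -8.8074] 0.02574145459836368
```

View pics/z11.png

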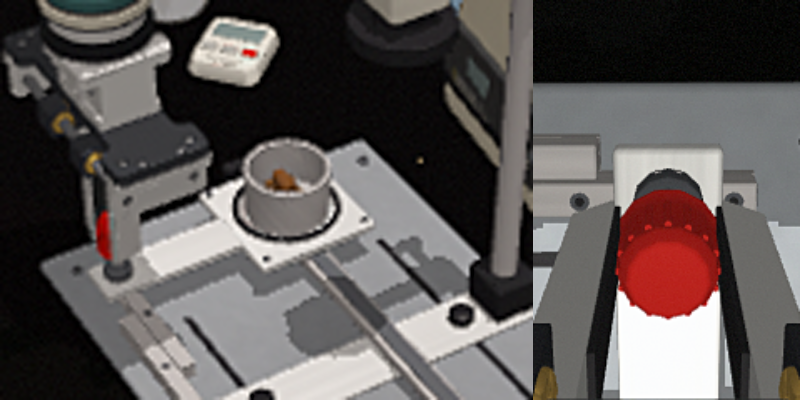

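Emit:
send_rows(
  rows=[0,-2,0,0,0,0,0.1,0,-4,0,0,0,0,0.1,0,-6,0,0,0,0,0.1,-0.2,-8,0,0,0,0,0.1,-0.2,-8,0,0,0,0,0.1,-0.1,-6,0,0,0,0,0.1,-0.1,-4,0,0,0,0,0.1,0,-2,0,0,0,0,0.1],
)

```text
time: 14.8
tool_pos: [0.4534, 0.0055, 0.0702]
ee_rot: [-3.141, -0.0, 1.547]
wrist_force: [4.7, 0.8, -7.1]
width: 0.0257
```

```bash
python3 -c "
from w import *
shot('w9');shot('s9','scene')
a=cv2.imread('pics/s9.png')[190:310,220:380];a=cv2.resize(a,(533,400),interpolation=cv2.INTER_CUBIC);b=cv2.resize(cv2.imread('pics/w9.png')[160:400,240:400],(267,400));cv2.imwrite('pics/z12.png',cv2.hconcat([a,b]))"
```

```text
14.8 [0.4534 0.0055 0.0702] [-3.1413 -0.0002  1.5471] [ 4.6796  0.7637 -7.0594] 0.0257271316374691
14.85 [0.4534 0.0053 0.0701] [-3.1412  0.0003  1.5472] [ 3.8795  0.1772 -8.4737] 0.0258861398066445
```

View pics/z12.png

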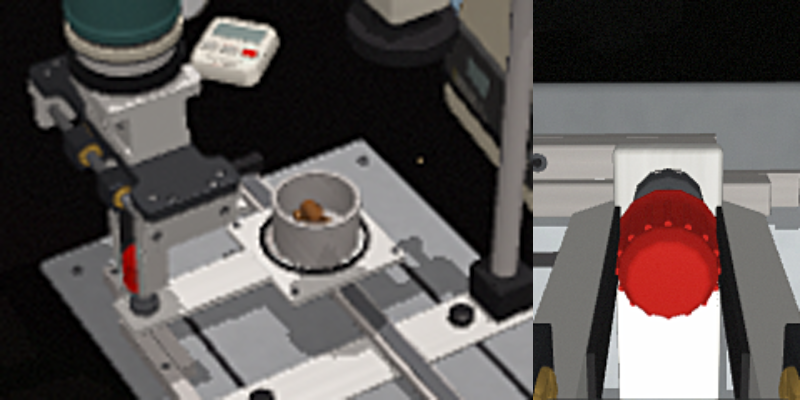

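View pics/w9.png

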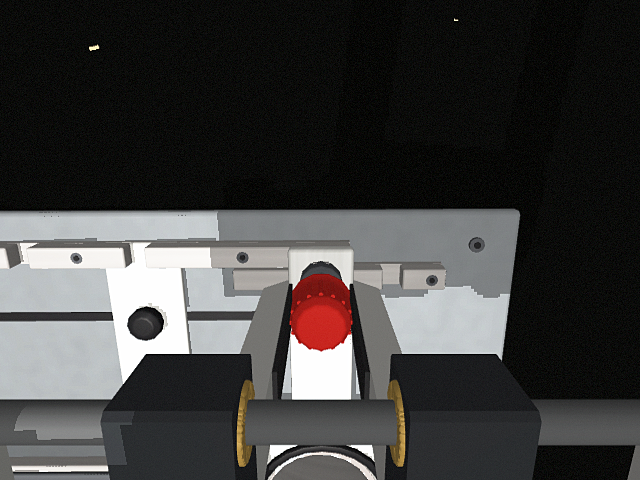

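```bash
python3 - <<'E'
from h import *
np.set_printoptions(precision=4,suppress=True)
o,s=pickle.load(open("w9.pkl","rb"));c=cam(s,o)
for h in(.02,.026,.032):
  a=[atz(c,uv,h)[1] for uv in((127,257),(146,257),(380,277),(401,277),(7,257),(29,257))];print(h,np.array(a), "travel est",(a[2]+a[3]-a[0]-a[1])/2)
cv2.imwrite("pics/z13.png",cv2.resize(cv2.imread("pics/w9.png")[230:300,0:200],None,fx=4,fy=4,interpolation=cv2.INTER_CUBIC))
cv2.imwrite("pics/z14.png",cv2.resize(cv2.imread("pics/w9.png")[230:300,300:500],None,fx=4,fy=4,interpolation=cv2.INTER_CUBIC))
E
```

```text
0.02 [-0.1036 -0.0928  0.0403  0.0524 -0.1718 -0.1593] travel est 0.14456859720191656
0.026 [-0.1007 -0.0902  0.0394  0.0512 -0.1671 -0.1549] travel est 0.14078774286410484
0.032 [-0.0978 -0.0876  0.0386  0.0501 -0.1624 -0.1505] travel est 0.1370068885262931
```

View pics/z13.png

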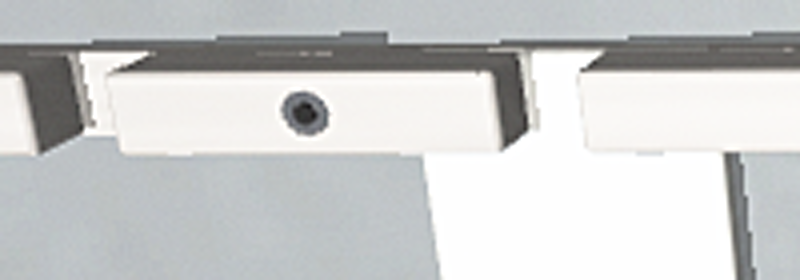

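View pics/z14.png

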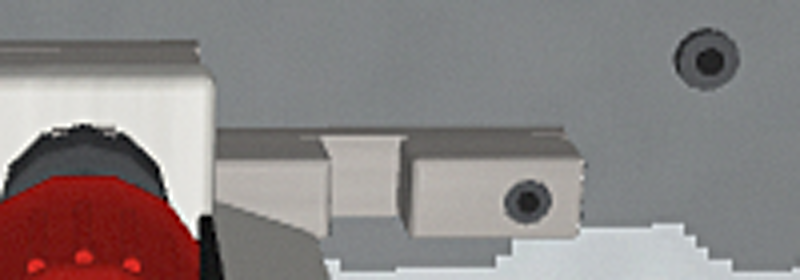

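Emit:
send_rows(
  rows=[0,-4,0,0,0,0,0.1,-0.1,-8,0,0,0,0,0.1,-0.2,-12,0,0,0,0,0.1,-0.2,-14,0,0,0,0,0.1,-0.2,-14,0,0,0,0,0.1,-0.2,-12,0,0,0,0,0.1,-0.1,-7,0,0,0,0,0.1,0,-4,0,0,0,0,0.1],
)

```text
time: 15.9
tool_pos: [0.4521, -0.0697, 0.07]
ee_rot: [-3.14, -0.0, 1.547]
wrist_force: [1.2, 2.2, -8.2]
width: 0.0259
```

Emit:
send_rows(
  rows=[0,0,-1,0,0,0,0.1,0,0,-1,0,0,0,0.1,0,0,-1,0,0,0,0.1,0,0,0,0,0,0,0.29,0,0,0,0,0,0,0.32,0,0,0,0,0,0,0.34,0,0,0,0,0,0,0.34,0,0,0,0,0,0,0.34],
)

```text
time: 16.9
tool_pos: [0.4529, -0.0693, 0.0677]
ee_rot: [3.141, 0.0, 1.548]
wrist_force: [0.4, 0.4, -0.7]
width: 0.0317
```

```bash
python3 -c "
from w import *
shot('w10');shot('s10','scene')
a=cv2.imread('pics/s10.png')[190:310,220:380];a=cv2.resize(a,(533,400),interpolation=cv2.INTER_CUBIC);b=cv2.resize(cv2.imread('pics/w10.png')[160:400,240:400],(267,400));cv2.imwrite('pics/z15.png',cv2.hconcat([a,b]))"
```

```text
16.9 [ 0.4529 -0.0693  0.0677] [3.1405 0.0001 1.5475] [ 0.4318  0.4497 -0.6768] 0.031673413311173376
16.95 [ 0.4528 -0.0693  0.0675] [3.141  0.     1.5475] [-0.5864  0.7107 -0.6072] 0.032049018601839806
```

View pics/z15.png

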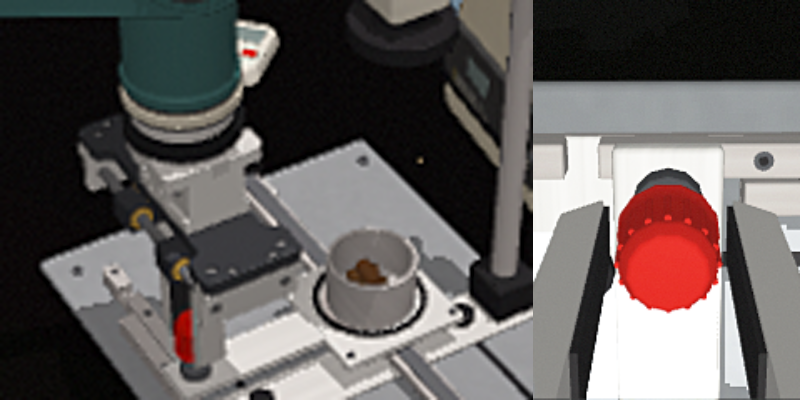

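View pics/w10.png

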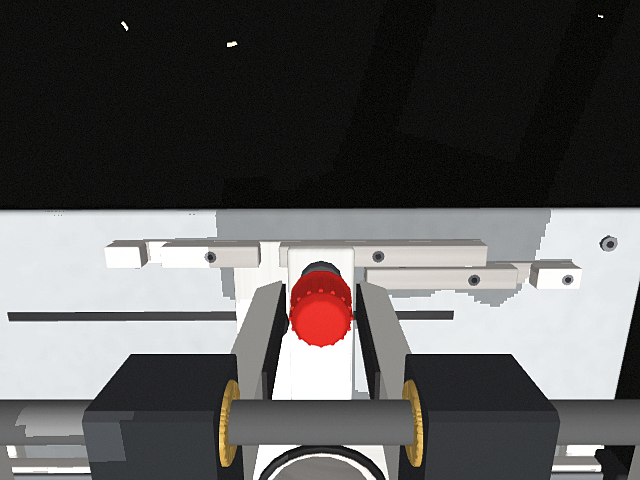

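Emit:
send_rows(
  rows=[0,-2,0,0,0,0,0.34,0,-3,0,0,0,0,0.34,0,-3.5,0,0,0,0,0.34,-0.1,-4,0,0,0,0,0.34,-0.1,-4,0,0,0,0,0.34,-0.1,-3.5,0,0,0,0,0.34,0,-2,0,0,0,0,0.34,0,-1,0,0,0,0,0.34],
)

```text
time: 18.0
tool_pos: [0.4522, -0.092, 0.0671]
ee_rot: [-3.141, -0.001, 1.547]
wrist_force: [-0.3, 3.4, 0.6]
width: 0.0321
```

```bash
cat > v.py <<'E'
from w import *
n=sys.argv[1];shot('w'+n)
cv2.imwrite('pics/v%s.png'%n,cv2.resize(cv2.imread('pics/w%s.png'%n)[200:380,220:540],(800,450),interpolation=cv2.INTER_CUBIC))
E
python3 v.py 11
```

```text
18.0 [ 0.4522 -0.092   0.0671] [-3.1413 -0.0012  1.5474] [-0.2771  3.3567  0.6057] 0.03210437473054407
```

View pics/v11.png

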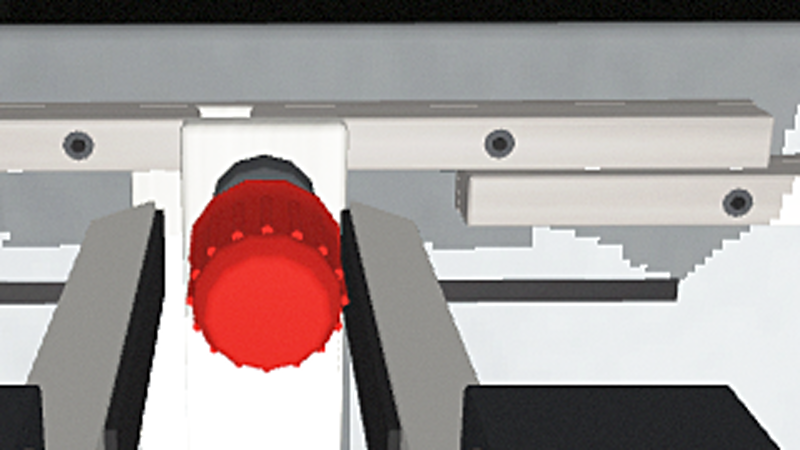

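Emit:
send_rows(
  rows=[0,-0.8,0,0,0,0,0.34,0,-0.8,0,0,0,0,0.34,0,-0.8,0,0,0,0,0.34,0,-0.7,0,0,0,0,0.34,0,-0.6,0,0,0,0,0.34,0,-0.5,0,0,0,0,0.34,0,-0.4,0,0,0,0,0.34,0,-0.3,0,0,0,0,0.34],
)

```text
time: 19.05
tool_pos: [0.4523, -0.0972, 0.0672]
ee_rot: [-3.142, 0.0, 1.548]
wrist_force: [-0.5, -1.0, 0.3]
width: 0.032
```

```bash
python3 v.py 12
```

```text
19.05 [ 0.4523 -0.0972  0.0672] [-3.1416  0.      1.5475] [-0.4556 -0.9537  0.2918] 0.03196731077098973
```

View pics/v12.png

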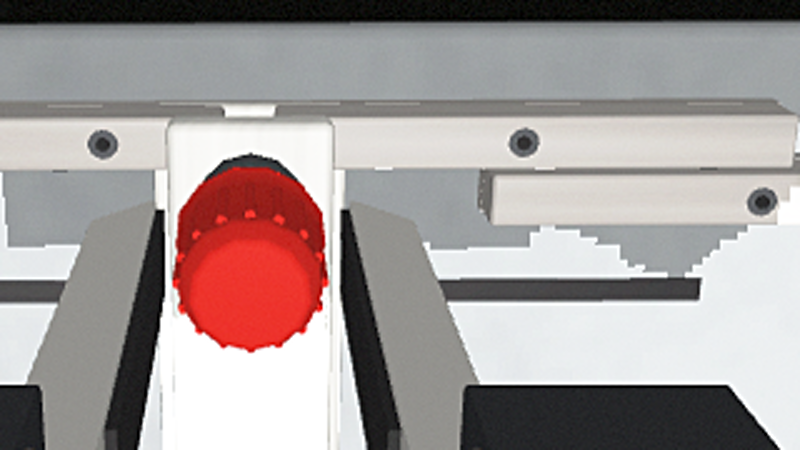

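Emit:
send_rows(
  rows=[0,0,0,0,0,0,0.45,0,0,0,0,0,0,0.55,0,0,0,0,0,0,0.6,0,0,4,0,0,0,0.6,0,0,10,0,0,0,0.6,0,0,15,0,0,0,0.6,0,0,15,0,0,0,0.6,-5,0,10,0,0,0,0.6],
)

```text
time: 20.1
tool_pos: [0.4479, -0.0974, 0.1231]
ee_rot: [3.139, 0.001, 1.548]
wrist_force: [0.5, 0.3, -0.1]
width: 0.0566
```

Emit:
send_rows(
  rows=[-10,0,10,0,0,0,0.6,-20,0,5,0,0,0,0.6,-20,0,0,0,0,0,0.6,-15,0,0,0,0,0,0.6,-10,0,0,0,0,0,0.6,-5,0,0,0,0,0,0.6,0,0,0,0,0,0,0.6,0,0,0,0,0,0,0.6],
)

```text
time: 21.1
tool_pos: [0.3676, -0.0972, 0.1362]
ee_rot: [3.142, -0.0, 1.548]
wrist_force: [-0.1, 0.0, 0.4]
width: 0.0564
```

```bash
python3 -c "
from w import *
shot('w13');shot('s13','scene');shot('t13','top')
a=cv2.imread('pics/s13.png')[220:340,230:390];a=cv2.resize(a,(533,400),interpolation=cv2.INTER_CUBIC);b=cv2.resize(cv2.imread('pics/t13.png')[190:310,330:410],(267,400),interpolation=cv2.INTER_CUBIC);cv2.imwrite('pics/z16.png',cv2.hconcat([a,b]))"
```

```text
21.1 [ 0.3676 -0.0972  0.1362] [ 3.1415 -0.0001  1.5476] [-0.0578  0.038   0.4017] 0.056388909044831806
21.15 [ 0.3676 -0.0972  0.1362] [-3.1416 -0.0002  1.5475] [-0.0942  0.162  -0.3826] 0.05603503895526255
21.2 [ 0.3675 -0.0972  0.1361] [-3.1414 -0.0002  1.5477] [0.7331 0.0656 0.1955] 0.05633377386287267
```

View pics/z16.png

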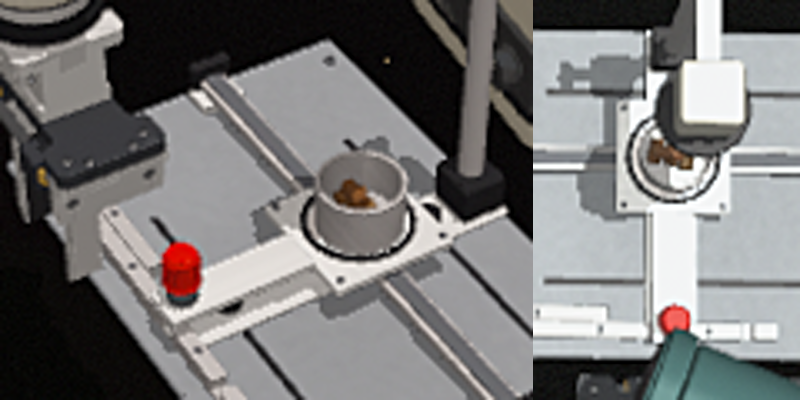

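View pics/w13.png

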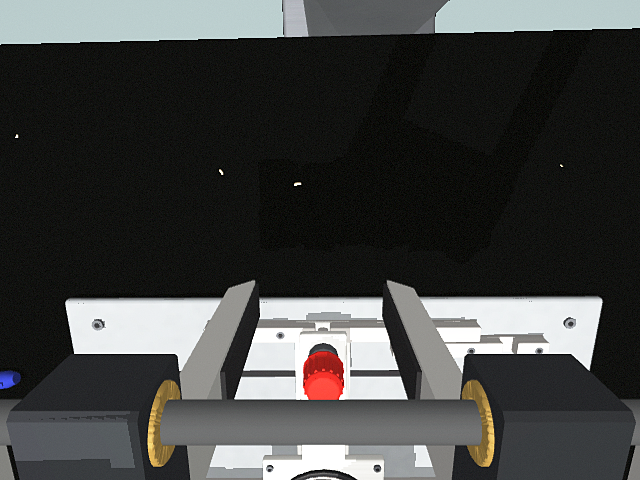

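View pics/s13.png

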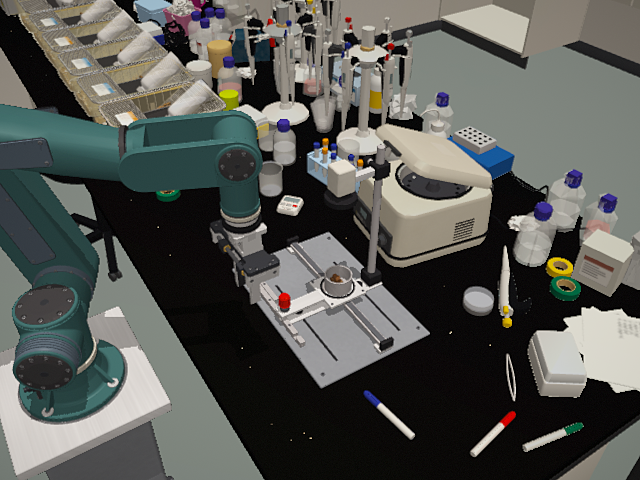

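```bash
python3 - <<'E'
from h import *
def blob(n):
    im=cv2.imread(f"pics/{n}.png").astype(int)[200:330,230:330];b,g,r=im[...,0],im[...,1],im[...,2]
    m=((r>90)&(g<70)&(b<70)).astype(np.uint8);k,l,st,ce=cv2.connectedComponentsWithStats(m);i=1+np.argmax(st[1:,4]);return ce[i]+[230,200],st[i]
S=cam(pickle.load(open("scene0.pkl","rb"))[1])
for a in("scene0","s3","s5","s13","s10"):print(a,blob(a))
p0=np.array([.454,.0455,.077])
e0=blob("scene0")[0]-proj(S,p0);print(e0)
f=lambda q:proj(S,p0+[-.014*q[0]*1,-q[0],q[1]])+e0-blob("s13")[0]
print("travel, dz",least_squares(f,[.14,0],x_scale=[.1,.01]).x)
E
```

```text
scene0 (array([254.2       , 262.91724138]), array([ 19,  56,  11,  15, 145], dtype=int32))
s3 (array([254.40277778, 263.16666667]), array([ 19,  56,  12,  15, 144], dtype=int32))
s5 (array([254.45890411, 263.09589041]), array([ 19,  56,  12,  15, 146], dtype=int32))
s13 (array([283.92993631, 300.47133758]), array([ 48,  92,  12,  17, 157], dtype=int32))
s10 (array([274.93670886, 290.55696203]), array([42, 82,  6, 17, 79], dtype=int32))
[0.20344465 1.22577065]
travel, dz [ 0.14220372 -0.00318825]
```

```bash
python3 - <<'E'
from h import *
def blob(n):
    im=cv2.imread(f"pics/{n}.png").astype(int);b,g,r=im[...,0],im[...,1],im[...,2]
    m=((r>90)&(g<70)&(b<70)).astype(np.uint8);k,l,st,ce=cv2.connectedComponentsWithStats(m);i=1+np.argmax(st[1:,4]);return ce[i],st[i]
# blob extents height: use centroid; x of knob fixed in bed frame: x=.4540 at load, minus .014*.1425 -> .4520
for n,x in(("w7",.4540),("w8",.4540),("w10",.4524),("w11",.4521),("w12",.4520)):
    o,s=pickle.load(open(n+".pkl","rb"));c=cam(s,o);uv,st=blob(n);p,d=ray(c,uv);t=(x-p[0])/d[0];print(n,uv.round(1),st,(p+t*d).round(4))
E
```

```text
w7 [320.7 311.9] [ 289  274   65   77 3896] [0.454  0.0465 0.0734]
w8 [320.6 311.8] [ 289  274   64   77 3899] [0.454  0.0465 0.0833]
w10 [320.6 307.9] [ 288  271   66   76 3865] [ 0.4524 -0.0685  0.0779]
w11 [326.2 309.2] [ 295  272   65   77 3898] [ 0.4521 -0.0888  0.0777]
w12 [319.7 302.7] [ 289  267   62   74 3619] [ 0.452  -0.0968  0.0713]
```

```bash
python3 -c "
from bench import *
print(close_job())"
```

```text
the job is handed in; nothing more can be done
None
```

The dish is in the black ring on the carriage, and the carriage appears locked at the stop under the camera. I handed the job in at about 21 s of the 61 s allowed; no verdict came back.

- **Dish:** I carried it over level and touched it down in the ring with about 7 N. After release it sat inside the ring with the pellets in it. The carriage was still at its loading stop then.
- **Index pin:** I pulled the knob up about 10 mm against roughly 7 N of spring. I slid the carriage about 115 mm and let go of the knob so the pin rode on the strip. Then I pushed slowly with one finger until the pin dropped in.
- **Force on the carriage:** the push read 3.4 N at the last check before the drop. It was back to about zero after the pin fell, so I did not push against the caught pin.

**Last checks:**
- The wrist camera shows the knob fell 6.4 mm from its riding height, against 6.5 mm expected.
- Carriage travel came out at about 142–143 mm. The slot seen in the strip matches that, and it is the first one after the loading stop.
- The arm was clear of everything at the end, with wrist force near zero.
- I moved none of the bystanders. In the last scene picture the timer, beaker and marker look unmoved, but the arm hides the tub.

**Disagreement:** the scene camera put the knob about 3 mm lower than when it was locked at the start, and the wrist camera about 2 mm lower. I take this as calibration error, since a riding pin would have read 6.5 mm higher. I did not test the lock by pushing on the carriage.

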